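# Close up the component test fixture

## Task

A part is sitting in the test fixture, ready to be measured. First fold the upright hold-down flap down flat over the part, then swing the hinged window cover fully shut over it. Only push with the fingertips or the outside of the fingers: do not take the flap, the cover or anything else between the fingers, and leave the part and the loose things around the fixture where they are.

Things in the scene. Friction and masses are not known exactly. Their poses are not given: they have to be found in the camera images.
- fixture: Grey open-topped metal box fixed to the bench, 120 (x) by 150 (y) by 55 mm high, walls 6 mm, inner floor at 6 mm. Origin: centre of its underside. Its -x side (towards the robot, give or take 0.7 rad of yaw) carries the cover's hinge; its +x side is the front, with coax sockets projecting 12 mm. z up. Place and yaw vary; it cannot be pushed away.
- flap (a joint): Angle (rad) of the white plastic hold-down flap hinged inside the box near its +y wall. 0 = folded flat (stop), reaching from the hinge towards fixture -y, top face 32.5 mm above the bench (22.5 below the rim); pi/2 = upright, free edge 120 mm above the bench; more = leaning out over the +y wall (stop 1.9). Starts at 1.4 to 1.75. Stiff hinge (1 to 2 N at the edge), stays where left.
- flap_hinge (a point): On the flap's hinge axis, middle of its width: fixture-frame x 0, y +56 mm, z 30 mm. Flap frame: -y runs from the hinge to the free edge, z is normal to the plate (up when folded down; towards fixture +y when upright).
- flap_mid (a point): Centre of the flap plate, 45 mm from its hinge; same axes as flap_hinge. The plate is 80 mm wide (along fixture x), 90 mm long from hinge to free edge and 5 mm thick.
- flap_edge (a point): Middle of the flap's free edge, mid-thickness, 90 mm from its hinge.
- cover (a joint): Angle (rad) of the cover, hinged on the box's -x rim along fixture y. 0 = shut flat on the box (stop), top face 61 mm above the bench; pi/2 = upright, free edge 178 mm and tab 192 mm above the bench; more = leaning back to fixture -x (stop 2.0). Starts at 1.6 to 1.85. Stiff hinge (2 to 4 N at the edge), stays at any angle.
- cover_hinge (a point): On the cover's hinge axis, middle of its width: fixture-frame x -60 mm, y 0, z 58 mm. Cover frame: x runs from the hinge to the free edge, z is normal to the cover's outer face (up when shut; towards fixture -x when upright).
- cover_mid (a point): Centre of the cover, mid-thickness, 60 mm from the hinge; same axes as cover_hinge. The cover is an aluminium frame with a clear solid window, 120 mm from hinge to free edge, 150 wide (fixture y), 6 thick (window 4), with a 40 mm wide tab projecting 14 mm from the middle of its free edge.
- cover_edge (a point): Middle of the cover's free edge (without the tab), mid-thickness, 120 mm from the hinge.
- sample: The part to be measured: a loose flat metal block 34 by 28 by 10 mm on the box's inner floor between two low guides, near fixture x 0, y -10 mm. Origin: centre of its underside. The folded flap leaves a gap above it. To be left alone.
- adaptor: Loose standing coax adaptor, 18 mm across, 32 mm high, beside the fixture's +y side. Origin at its underside. Leave alone.
- screwdriver: Loose small screwdriver, 150 mm long, lying beside the fixture's -y side. Origin under its middle. Leave alone.
- jar: Loose small jar, 44 mm across, 45 mm high, in front (+x) of the fixture. Origin at its underside. Leave alone.
- plug: Loose black plug, 60 by 22 by 18 mm, in front (+x) of the fixture. Origin at its underside. Leave alone.
- mouse: Loose black computer mouse, 105 by 60 by 33 mm, out to one side. Origin at its underside. Leave alone.
- carton: Loose small cardboard box, 75 by 120 by 40 mm, out to one side. Origin at its underside. Leave alone.
- handmeter: Loose hand-held meter, 150 by 75 by 36 mm, out to one side. Origin at its underside. Leave alone.

How it is judged:
By the outcome, as a careful person would: the job done as asked, in the order asked, and still so for the second after the job is handed in, with the robot touching nothing.
It also fails if it takes over 54 s, if anything falls off the work surface, if the arm or the gripper's body presses on something with over 40 N, if the wrist force passes 120 N, or if a joint passes its speed limit or range.

## Robot

A 6-joint arm with a two-finger parallel gripper is mounted at the origin on the work surface. World frame = base frame: x ahead of the robot, y to its left, z up, the work surface at z = 0. Lengths are in m, angles in rad, forces in N, time in s.
With the tool pointing down it reaches from about 0.325 to 0.75 m from the base axis. Payload 7.6 kg.
Tool frame: the origin (TCP) lies at the very end of the fingers, on their centre line; the grasp point (between the pads) lies 19 mm behind it; z points along the fingers, y is the line along which they close (so a half turn about z gives the same grasp; the last joint's range is limited). The gripper opens to 85 mm and grips with 20 to 120 N. Pads are 22 mm wide; open, the fingers measure 114 mm over their backs; the gripper's body (76 mm by 85 mm) begins 54 mm behind the grasp point. The pads swing forward as they close: fully open they stand 13 mm farther back than shut.
Start: joints at [-1.207, 0.052, 1.401, -0, 1.689, -0.07], TCP at [0.221, -0.476, 0.231] pointing down, gripper open.
Joint ranges: [-2.9, 2.9], [-0.91, 2.17], [0.12, 2.37], [-1.06, 4.2], [0.26, 2.73], [-2.93, 2.93]. Speed limits (rad/s): [2.57, 2.57, 3.01, 3.14, 3.14, 3.14].

## Interface

Orientations are given as [roll, pitch, yaw] about the fixed x, y, z axes, in that order (R = Rz(yaw) Ry(pitch) Rx(roll)).
In Python, from workcell import get_obs, cams, env gives the robot as it stands. The module is installed in compiled form; this text tells all that it offers.
- The arm moves only by the tool jog_arm, never from a script. Its argument "moves" is a list of rows, each a list of 6 numbers: the shift along the tool's x, y, z in units of 30 mm (1.0 is 30 mm), then the turn, a rotation vector about the tool's x, y, z in units of 6 degrees (1.0 is 6 degrees). A call has 1 to 20 rows; each row shifts and turns the commanded pose from where the row before left it, along the tool's axes as they then stand; what a row does not reach is not made up. A row lasts 1/12 s, in which the tool goes at most 41.7 mm and 7.16 degrees, less where a joint would pass 70% of its speed; a pose out of reach is approached as far as the arm can. A call is refused whole if a number of a shift passes 1 or a number of a turn 1, either way. A call with a gripper value outside its range is refused whole. "claw" is the finger opening in mm, from 0 to 85.4, set as the call begins (left out, the last holds). The fingers move at their own pace and stop on an object; "force" is the grip in N (left out, the last holds). Time passes only in rows, so rows that do not move let the fingers close. It gives the time, the measured TCP pose, the force, the opening and the grip force at its end, in the units of the state.
- get_obs(): the state, without advancing time (a new reading comes with each control period).
- cams.snapshot(name): name is "scene" or "top" or "wrist"; returns a dict with "image" (400x640x3 uint8, blue, green, red), "fov_y" (degrees; the focal length in pixels is half the picture's height over the tangent of half this angle, whatever the lens; pixels are square), "cx", "cy" (the principal point, pixels), "k1" (the pictures are not rectified: a ray, as slopes to the right and down, at radius r is drawn at 1 + k1 r^2 times it, then the intrinsics apply), "cam_to_world" (4x4, takes a point from camera to world coordinates). Camera axes: x right, y up, looking along -z (the intrinsics and any distortion apply to the point x, -y, -z); pixel columns grow to the right and rows downward; lengths in m; the calibration is good to about 2 mm. A picture is of the moment at which its call begins. There is no depth.
- env.hand_in(): hands the job in; it is judged then, once.
The state is a dict: "clock": time; "q": joint angles; "joint_vel": joint speeds; "joint_torque": joint torques, N m; "tcp_pos": TCP position; "tool_rot": TCP orientation; "wrist_force": force on the tool from outside, world axes, zero at the start; "ft_torque": the same for the moment, N m; "opening": finger opening in m; "finger_force": force on a finger pad.
Only numpy, scipy, OpenCV 4.12 (cv2) and the standard library are available. Lean on these libraries where they do the work, as an engineer would, in place of code of your own. Each camera call takes 0.05 s, during which the arm holds its last target. There are 200 camera calls.

## Working session

There is one attempt and no reset: what is moved stays moved. The work goes in short steps, Python scripts to look and compute and a tool call to move; the robot and the scene stay as the last step left them, time stands still between calls to the robot, and variables do not carry over. Pictures are saved under pics/ and viewed, at most 10 in all, crops included, and the job is handed in when it is done.

Besides the shell and the picture viewer there is one more tool, called after "Call:" as a command line: name --pt "numbers of a row" for each row, then --argument value for the rest. jog_arm: Moves the arm, as the interface text tells. Its arguments: {"type":"object","properties":{"moves":{"type":"array"},"claw":{"type":"number"},"force":{"type":"number"}},"required":["moves"]}

```bash
mkdir -p pics
cat > h.py <<'E'
import numpy as np, cv2
from workcell import get_obs, cams, env
def snap(n,f):
    s=cams.snapshot(n); cv2.imwrite('pics/'+f,s['image']); np.save('pics/'+n+'.npy',{k:v for k,v in s.items()},allow_pickle=True); return s
def load(n): return np.load('pics/'+n+'.npy',allow_pickle=True).item()
def ray(s,u,v):
    f=200/np.tan(np.radians(s['fov_y'])/2)
    K=np.array([[f,0,s['cx']],[0,f,s['cy']],[0,0,1]])
    p=cv2.undistortPoints(np.array([[[u,v]]],float),K,np.array([s['k1'],0,0,0.]) )[0,0]
    T=s['cam_to_world']; d=T[:3,:3]@np.array([p[0],-p[1],-1]); return T[:3,3],d
def at_z(s,u,v,z):
    o,d=ray(s,u,v); return o+d*(z-o[2])/d[2]
def tri(s1,p1,s2,p2):
    o1,d1=ray(s1,*p1);o2,d2=ray(s2,*p2)
    t=np.linalg.lstsq(np.c_[d1,-d2],o2-o1,rcond=None)[0]
    a,b=o1+t[0]*d1,o2+t[1]*d2; return (a+b)/2,np.linalg.norm(a-b)
E
python3 - <<'E'
from h import *
np.set_printoptions(precision=3,suppress=True)
for n in('scene','top'):
    s=snap(n,n+'0.png');print(n,s['fov_y'],s['k1'],s['cam_to_world'])
o=get_obs();print(o)
E
```

```text
scene 56.272355280822566 -0.021109905265695342 [[ 0.102 -0.601  0.793  1.347]
 [ 0.995  0.074 -0.072 -0.073]
 [-0.016  0.796  0.606  0.653]
 [ 0.     0.     0.     1.   ]]
top 47.58448949016183 -0.03454400049568014 [[-0.012  0.988 -0.154  0.347]
 [-1.    -0.009  0.02   0.015]
 [ 0.019  0.154  0.988  1.492]
 [ 0.     0.     0.     1.   ]]
{'clock': 0.1, 'q': array([-1.207,  0.053,  1.402,  0.   ,  1.689, -0.07 ]), 'joint_vel': array([-0.   , -0.002, -0.003, -0.   , -0.   ,  0.   ]), 'joint_torque': array([  0.   , -38.258, -36.099,  -0.   ,   0.005,   0.   ]), 'tcp_pos': array([ 0.221, -0.476,  0.231]), 'tool_rot': array([-3.14 , -0.   ,  0.434]), 'wrist_force': array([ 0.267,  0.193, -0.504]), 'ft_torque': array([-0.008, -0.045, -0.003]), 'finger_force': 0.0, 'opening': 0.08530667185113959}
```

View pics/scene0.png

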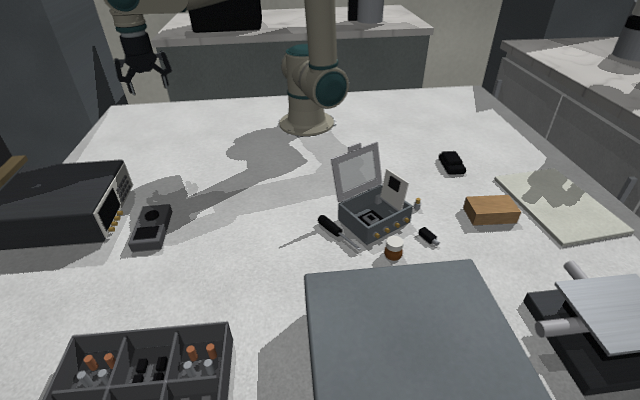

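View pics/top0.png

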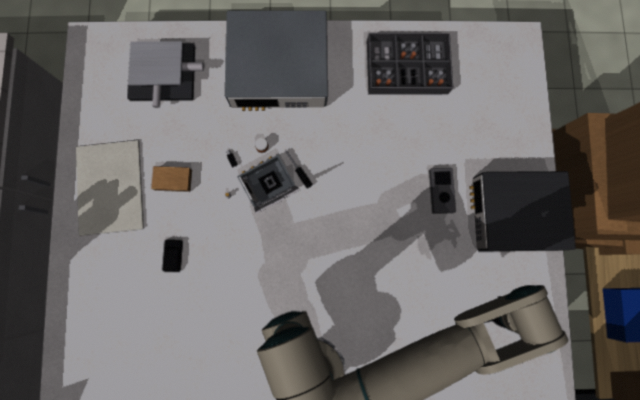

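The scene view shows the fixture at about (375,215), with the cover up behind it and the white flap up at (395,190). In the top view the fixture is at about (268,182). I'll enlarge both.

Run:
```python
from h import *
a=load('scene')['image'][130:270,310:450]; b=load('top')['image'][130:225,215:325]
a=cv2.resize(a,(0,0),fx=4,fy=4,interpolation=cv2.INTER_CUBIC);cv2.imwrite('pics/sc.png',a)
b=cv2.resize(b,(0,0),fx=6,fy=6,interpolation=cv2.INTER_CUBIC);b=np.clip(b*1.6,0,255);cv2.imwrite('pics/tc.png',b)
```

```text
[ WARN:0@0.209] global loadsave.cpp:1063 imwrite_ Unsupported depth image for selected encoder is fallbacked to CV_8U.
```

View pics/sc.png

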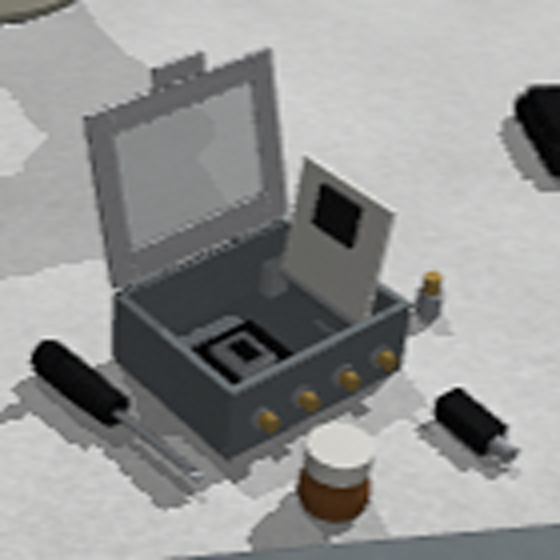

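View pics/tc.png

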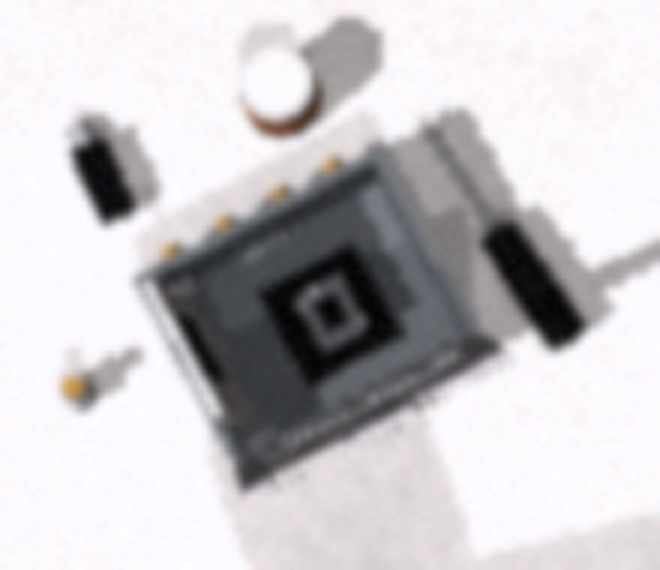

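Crops: in the scene crop the rim corners are (235,392), (410,305) and (118,293), the flap's free edge runs (307,158)-(393,212), and the cover's free edge runs (85,118)-(270,50). In the top crop the rim corners are about (375,155) and (143,278).

Run:
```python
from h import *
np.set_printoptions(precision=4,suppress=True)
s=load('scene');t=load('top')
S=lambda u,v:((u+.5)/4-.5+310,(v+.5)/4-.5+130)
T=lambda u,v:((u+.5)/6-.5+215,(v+.5)/6-.5+130)
A=at_z(s,*S(235,392),.055);B=at_z(s,*S(410,305),.055);C=at_z(s,*S(118,293),.055)
A2=at_z(t,*T(380,150),.055);B2=at_z(t,*T(143,278),.055)
print(A,B,C,'top',A2,B2,'lens',np.linalg.norm(B-A),np.linalg.norm(C-A),np.linalg.norm(B2-A2))
y=(B-A)[:2]; x=(A-C)[:2]
yaw1=np.arctan2(-y[0],y[1]);yaw2=np.arctan2(x[1],x[0]);y2=(B2-A2);yaw3=np.arctan2(-y2[0],y2[1])
print(yaw1,yaw2,yaw3)
yaw=np.mean([yaw1,yaw2,yaw3]);R=np.array([[np.cos(yaw),-np.sin(yaw)],[np.sin(yaw),np.cos(yaw)]])
c1=np.mean([A[:2]-R@[.06,-.075],B[:2]-R@[.06,.075],C[:2]-R@[-.06,-.075]],0)
c2=np.mean([A2[:2]-R@[.06,-.075],B2[:2]-R@[.06,.075]],0)
print(c1,c2); c=(c1+c2)/2
# ray in fixture frame intersect with arcs
def fx(p): return np.r_[R.T@(p[:2]-c),p[2]]
for uv,X in(((307,158),-.04),((393,212),.04)):
    o,d=ray(s,*S(*uv)); o=fx(o); d=np.r_[R.T@d[:2],d[2]]
    p=o+d*(X-o[0])/d[0]; print('flap',p,np.arctan2(p[2]-.03,.056-p[1]),np.hypot(p[2]-.03,.056-p[1]))
for uv,Y in(((85,118),-.075),((270,50),.075)):
    o,d=ray(s,*S(*uv)); o=fx(o); d=np.r_[R.T@d[:2],d[2]]
    p=o+d*(Y-o[1])/d[1]; print('cover',p,np.arctan2(p[2]-.058,p[0]+.06),np.hypot(p[2]-.058,p[0]+.06))
```

```text
[0.6958 0.0997 0.055 ] [0.6277 0.2273 0.055 ] [0.5928 0.0442 0.055 ] top [0.6959 0.0954 0.055 ] [0.6265 0.2224 0.055 ] lens 0.14456521572343906 0.11707280867206028 0.1447219277416636
0.49048656666941803 0.4945315140719575 0.4997277541172656
[0.6093 0.1362] [0.6084 0.1304]
flap [-0.04    0.0704  0.1143] 1.7401251402737263 0.08553405706734499
flap [0.04   0.0689 0.1173] 1.7171266310815638 0.08819735315861629
cover [-0.0877 -0.075   0.173 ] 1.8071590625479734 0.11832553910985553
cover [-0.0885  0.075   0.1714] 1.8172059453322855 0.11694775806338446
```

```bash
cat >> h.py <<'E'
from scipy.spatial.transform import Rotation as Ro
C=np.array([.609,.133]); YAW=.495
def fix(p):
    c,s=np.cos(YAW),np.sin(YAW); d=np.array(p[:2])-C
    return np.array([c*d[0]+s*d[1],-s*d[0]+c*d[1],p[2]])
def plan(way,start):
    """differences between fixture-frame mm waypoints, in tool units (tool x=fx, y=-fy, z=-z)"""
    p=np.array(start)*1000
    for w in way:
        d=(np.array(w)-p)/30*[1,-1,-1]; print(np.round(w,0),np.round(d,2)); p=np.array(w)
E
python3 - <<'E'
from h import *
p=fix(get_obs()['tcp_pos']); print(p)
way=[(15,115,270),(15,118,88)]
def c(th,r): th=np.radians(th); return (15,56-r*np.cos(th)+2.5*np.sin(th)+14.5,30+r*np.sin(th)+2.5*np.cos(th))
way+=[c(a,60) for a in(90,75,60,45,30,20,10,0,-3)]
plan(way,p)
E
```

```text
[-0.63112213 -0.351509    0.23057931]
[ 15 115 270] [ 21.54 -15.55  -1.31]
[ 15 118  88] [ 0.   -0.1   6.07]
[15. 73. 90.] [ 0.    1.5  -0.07]
[15. 57. 89.] [0.   0.52 0.05]
[15. 43. 83.] [0.   0.49 0.18]
[15. 30. 74.] [0.   0.43 0.3 ]
[15. 20. 62.] [0.   0.34 0.4 ]
[15. 15. 53.] [0.   0.16 0.31]
[15. 12. 43.] [0.   0.1  0.33]
[15. 10. 32.] [0.   0.04 0.35]
[15. 10. 29.] [0.  0.  0.1]
```

Call:
jog_arm --pt "0 0 -0.7 0 0 -0.58" --pt "0.4 -0.3 -0.6 0 0 0" --pt "0.8 -0.58 0 0 0 0" --pt "0.8 -0.58 0 0 0 0" --pt "0.8 -0.58 0 0 0 0" --pt "0.8 -0.58 0 0 0 0" --pt "0.8 -0.58 0 0 0 0" --pt "0.8 -0.58 0 0 0 0" --pt "0.8 -0.58 0 0 0 0" --pt "0.8 -0.58 0 0 0 0" --pt "0.8 -0.58 0 0 0 0" --pt "0.8 -0.58 0 0 0 0" --pt "0.8 -0.58 0 0 0 0" --pt "0.8 -0.58 0 0 0 0" --pt "0.8 -0.58 0 0 0 0" --pt "0.8 -0.58 0 0 0 0" --pt "0.8 -0.58 0 0 0 0" --claw 0 --force 20

```text
clock: 1.52
tcp_pos: [0.4202, -0.0607, 0.27]
tool_rot: [-3.141, 0.0, 0.495]
wrist_force: [1.2, -0.4, -0.3]
opening: -0.0
finger_force: 0.0
```

Call:
jog_arm --pt "0.8 -0.58 0 0 0 0" --pt "0.8 -0.58 0 0 0 0" --pt "0.8 -0.58 0 0 0 0" --pt "0.8 -0.58 0 0 0 0" --pt "0.8 -0.58 0 0 0 0" --pt "0.8 -0.58 0 0 0 0" --pt "0.8 -0.58 0 0 0 0" --pt "0.8 -0.58 0 0 0 0" --pt "0.8 -0.58 0 0 0 0" --pt "0.8 -0.58 0 0 0 0" --pt "0.7 -0.5 0 0 0 0" --pt "0 0 0 0 0 0" --pt "0 0 0 0 0 0"

```text
clock: 2.6
tcp_pos: [0.5599, 0.2289, 0.2688]
tool_rot: [-3.141, 0.002, 0.496]
wrist_force: [0.3, -0.4, -0.2]
opening: 0.0001
finger_force: 0.0
```

Run:
```python
from h import *
o=get_obs();p=fix(o['tcp_pos']); print(p,o['tool_rot'],o['q'],o['opening'],o['clock'])
plan([(15,118,270),(15,118,88)],p)
s=snap('wrist','wrist0.png')
```

```text
[0.00233977 0.10771121 0.26882845] [-3.14141471e+00  2.41866858e-03  4.96126523e-01] [ 3.27149572e-01  2.78265504e-01  1.07479679e+00 -2.37070276e-04
  1.79094450e+00  1.40176810e+00] 0.0001469766893638112 2.6
[ 15 118 270] [ 0.42 -0.34 -0.04]
[ 15 118  88] [ 0.   -0.    6.07]
```

View pics/wrist0.png

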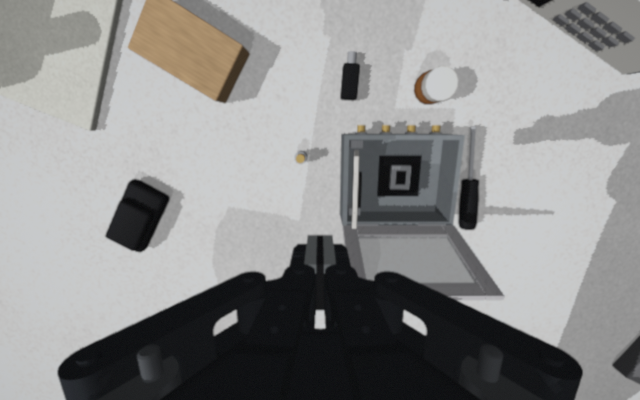

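The wrist view shows the closed fingers at about (320,240), beside the +y wall. The white flap is at (355,188), the adaptor at (300,157), low and clear, and the cover leans back at (430,260). I'll descend and push the flap.

Call:
jog_arm --pt "0.42 -0.34 0 0 0 0" --pt "0 0 0.8 0 0 0" --pt "0 0 0.8 0 0 0" --pt "0 0 0.8 0 0 0" --pt "0 0 0.8 0 0 0" --pt "0 0 0.8 0 0 0" --pt "0 0 0.8 0 0 0" --pt "0 0 0.8 0 0 0" --pt "0 0 0.4 0 0 0" --pt "0 0 0 0 0 0" --pt "0 0.3 0 0 0 0" --pt "0 0.3 0 0 0 0" --pt "0 0.3 0 0 0 0" --pt "0 0.3 0 0 0 0" --pt "0 0.3 0 0 0 0" --pt "0 0.3 0 0 0 0" --pt "0 0.25 0 0 0 0" --pt "0 0 0 0 0 0"

```text
clock: 4.15
tcp_pos: [0.5961, 0.1872, 0.0901]
tool_rot: [3.141, 0.0, 0.493]
wrist_force: [-0.2, -0.9, -0.6]
opening: 0.0003
finger_force: 0.0
```

Run:
```python
from h import *
o=get_obs();p=fix(o['tcp_pos']); print(p,o['tool_rot'],o['wrist_force'],o['clock'])
```

```text
[0.01441534 0.05381099 0.09013895] [3.14101948e+00 3.36593228e-04 4.92883523e-01] [-0.24796116 -0.90185179 -0.59707265] 4.15
```

Call:
jog_arm --pt "0 0.2 0.12 0 0 0" --pt "0 0.2 0.12 0 0 0" --pt "0 0.21 0.15 0 0 0" --pt "0 0.21 0.15 0 0 0" --pt "0 0.17 0.2 0 0 0" --pt "0 0.17 0.2 0 0 0" --pt "0 0.08 0.16 0 0 0" --pt "0 0.08 0.16 0 0 0" --pt "0 0.05 0.16 0 0 0" --pt "0 0.05 0.16 0 0 0" --pt "0 0.02 0.12 0 0 0" --pt "0 0.02 0.1 0 0 0" --pt "0 0 0 0 0 0"

```text
clock: 5.23
tcp_pos: [0.6158, 0.1503, 0.0353]
tool_rot: [-3.141, 0.001, 0.495]
wrist_force: [-0.1, 0.8, -0.8]
opening: 0.0001
finger_force: 0.0
```

Run:
```python
from h import *
o=get_obs();p=fix(o['tcp_pos']); print(p,o['wrist_force'])
s=snap('wrist','w1.png');s=snap('scene','s1.png')
a=cv2.resize(s['image'][130:260,310:450],(0,0),fx=3,fy=3,interpolation=cv2.INTER_CUBIC)
cv2.imwrite('pics/c1.png',a)
```

```text
[0.01418385 0.0119957  0.03528246] [-0.08739452  0.78192921 -0.81278197]
```

View pics/c1.png

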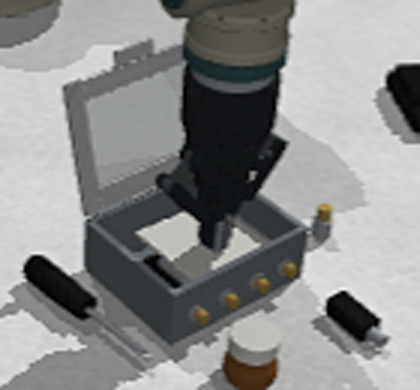

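The crop shows the flap folded almost flat in the box, with the fingertip on it at (210,240). I'll press gently until the force shows the stop.

Call:
jog_arm --pt "0 0.03 0.06 0 0 0" --pt "0 0 0.05 0 0 0" --pt "0 0 0.05 0 0 0" --pt "0 0 0 0 0 0" --pt "0 0 0 0 0 0"

```text
clock: 5.75
tcp_pos: [0.6169, 0.1497, 0.0325]
tool_rot: [3.141, -0.001, 0.495]
wrist_force: [-1.4, -1.1, 6.6]
opening: -0.0001
finger_force: 2.7
```

Call:
jog_arm --pt "0 0 0.04 0 0 0" --pt "0 0 0 0 0 0" --pt "0 0 0 0 0 0"

```text
clock: 6.0
tcp_pos: [0.617, 0.1497, 0.0324]
tool_rot: [3.141, -0.001, 0.495]
wrist_force: [-6.3, -0.9, 10.5]
opening: -0.0001
finger_force: 5.7
```

Call:
jog_arm --pt "0 0 -0.2 0 0 0" --pt "0 0 -0.6 0 0 0" --pt "0 0 -0.8 0 0 0" --pt "0 0 -0.8 0 0 0" --pt "0 0 -0.8 0 0 0" --pt "0 0 -0.8 0 0 0" --pt "0 0 -0.8 0 0 0" --pt "0 0 -0.8 0 0 0" --pt "0 0 -0.8 0 0 0" --pt "0 0 -0.8 0 0 0" --pt "0 0 0 0 0 0"

```text
clock: 6.92
tcp_pos: [0.618, 0.1498, 0.2527]
tool_rot: [3.139, -0.009, 0.495]
wrist_force: [-0.3, 0.4, 1.6]
opening: -0.0001
finger_force: 0.0
```

Run:
```python
from h import *
o=get_obs();p=fix(o['tcp_pos']); print(p,o['wrist_force'])
s=snap('scene','s2.png')
cv2.imwrite('pics/c2.png',cv2.resize(s['image'][130:260,310:450],(0,0),fx=3,fy=3,interpolation=cv2.INTER_CUBIC))
def c(d,r): th=np.radians(d); return (-60+r*np.cos(th)-3*np.sin(th)-11,0,58+r*np.sin(th)+3*np.cos(th))
plan([(15,0,250),(-140,0,250),(-140,0,137)]+[c(a,80) for a in (90,75,60,45,30,20,10,0,-3)],p)
```

```text
[0.01594109 0.01051145 0.25269508] [-0.28629305  0.3900915   1.57700633]
[ 15   0 250] [-0.03  0.35  0.09]
[-140    0  250] [-5.17 -0.   -0.  ]
[-140    0  137] [ 0.   -0.    3.77]
[-74.   0. 138.] [ 2.2  -0.   -0.03]
[-53.   0. 136.] [ 0.69 -0.    0.06]
[-34.   0. 129.] [ 0.65 -0.    0.24]
[-17.   0. 117.] [ 0.57 -0.    0.4 ]
[ -3.   0. 101.] [ 0.44 -0.    0.54]
[ 3.  0. 88.] [ 0.21 -0.    0.41]
[ 7.  0. 75.] [ 0.14 -0.    0.44]
[ 9.  0. 61.] [ 0.06 -0.    0.46]
[ 9.  0. 57.] [ 0.   -0.    0.14]
```

View pics/c2.png

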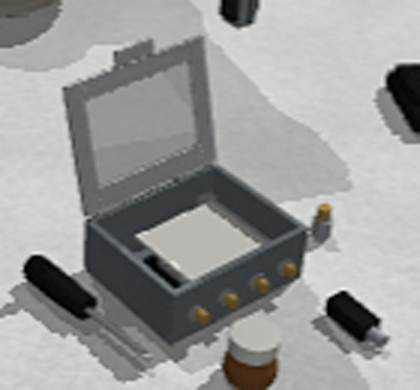

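The flap lies flat and the cover is untouched. Next I go over the cover and come down behind it.

Call:
jog_arm --pt "-0.4 0.35 0 0 0 0" --pt "-0.7 0 0 0 0 0" --pt "-0.8 0 0 0 0 0" --pt "-0.8 0 0 0 0 0" --pt "-0.8 0 0 0 0 0" --pt "-0.8 0 0 0 0 0" --pt "-0.8 0 0 0 0 0" --pt "-0.2 0 0 0 0 0" --pt "0 0 0 0 0 0" --pt "0 0 0.6 0 0 0" --pt "0 0 0.8 0 0 0" --pt "0 0 0.8 0 0 0" --pt "0 0 0.8 0 0 0" --pt "0 0 0.8 0 0 0" --pt "0 0 0 0 0 0" --pt "0 0 0 0 0 0"

```text
clock: 8.3
tcp_pos: [0.4813, 0.0651, 0.131]
tool_rot: [-3.14, 0.003, 0.495]
wrist_force: [0.2, 0.6, -0.1]
opening: 0.0002
finger_force: 0.0
```

Run:
```python
from h import *
o=get_obs();p=fix(o['tcp_pos']); print(p,o['wrist_force'],o['tool_rot'])
```

```text
[-0.14458806  0.00092653  0.13097621] [ 0.22736342  0.60976455 -0.1281086 ] [-3.14008266  0.00317244  0.49489031]
```

Call:
jog_arm --pt "0 0 -0.2 0 0 0" --pt "0.3 0 0 0 0 0" --pt "0.3 0 0 0 0 0" --pt "0.3 0 0 0 0 0" --pt "0.3 0 0 0 0 0" --pt "0.3 0 0 0 0 0" --pt "0.3 0 0 0 0 0" --pt "0.3 0 0 0 0 0" --pt "0.3 0 0 0 0 0" --pt "0.3 0 0 0 0 0" --pt "0.35 0 0 0 0 0" --pt "0 0 0 0 0 0"

```text
clock: 9.3
tcp_pos: [0.5633, 0.1091, 0.1376]
tool_rot: [-3.141, 0.001, 0.495]
wrist_force: [0.3, 0.1, -0.1]
opening: -0.0003
finger_force: 0.0
```

Run:
```python
from h import *
o=get_obs();p=fix(o['tcp_pos']); print(p,o['wrist_force'],o['tool_rot'])
```

```text
[-0.05151714  0.00069358  0.13763355] [ 0.34945777  0.13337305 -0.07909895] [-3.14132040e+00  5.01499121e-04  4.95176209e-01]
```

Call:
jog_arm --pt "0.3 0 0.08 0 0 0" --pt "0.3 0 0.12 0 0 0"

```text
clock: 9.47
tcp_pos: [0.5781, 0.1169, 0.1321]
tool_rot: [-3.141, 0.001, 0.495]
wrist_force: [-2.5, -0.9, 0.3]
opening: -0.0
finger_force: 1.0
```

Run:
```python
from h import *
o=get_obs();p=fix(o['tcp_pos']); print(p,o['wrist_force'],o['tool_rot'])
s=snap('scene','s3.png')
cv2.imwrite('pics/c3.png',cv2.resize(s['image'][110:260,310:450],(0,0),fx=3,fy=3,interpolation=cv2.INTER_CUBIC))
```

```text
[-0.03482759  0.00055139  0.13214921] [-2.49213059 -0.92326459  0.27863441] [-3.14141922e+00  1.06952414e-03  4.94537348e-01]
```

View pics/c3.png

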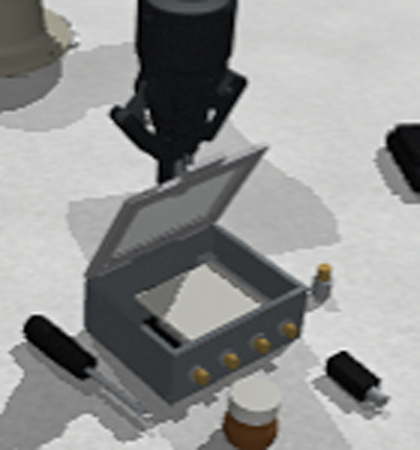

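The cover has swung to about 60°, with the fingertips behind it at (178,175). I'll carry on along the arc from (-34,130).

Call:
jog_arm --pt "0.29 0 0.2 0 0 0" --pt "0.28 0 0.22 0 0 0" --pt "0.22 0 0.28 0 0 0" --pt "0.22 0 0.28 0 0 0" --pt "0.11 0 0.22 0 0 0" --pt "0.11 0 0.22 0 0 0" --pt "0.07 0 0.22 0 0 0" --pt "0.07 0 0.22 0 0 0" --pt "0.03 0 0.2 0 0 0" --pt "0.03 0 0.16 0 0 0" --pt "0 0 0 0 0 0"

```text
clock: 10.43
tcp_pos: [0.6151, 0.137, 0.064]
tool_rot: [-3.141, 0.002, 0.495]
wrist_force: [0.4, 1.2, 0.4]
opening: 0.0
finger_force: 0.0
```

Call:
jog_arm --pt "0 0 0.08 0 0 0" --pt "0 0 0 0 0 0" --pt "0 0 0 0 0 0"

```text
clock: 10.68
tcp_pos: [0.6158, 0.1371, 0.0634]
tool_rot: [3.141, -0.0, 0.494]
wrist_force: [0.9, 1.0, 0.5]
opening: 0.0
finger_force: 0.0
```

Call:
jog_arm --pt "0 0 -0.4 0 0 0" --pt "0.5 0 0 0 0 0" --pt "0.5 0 0 0 0 0" --pt "0.43 0 0 0 0 0" --pt "0 0 0 0 0 0" --pt "0 0 0.2 0 0 0" --pt "0 0 0.15 0 0 0" --pt "0 0 0.08 0 0 0" --pt "0 0 0.05 0 0 0" --pt "0 0 0 0 0 0" --pt "0 0 0 0 0 0"

```text
clock: 11.6
tcp_pos: [0.6532, 0.1572, 0.0611]
tool_rot: [3.142, 0.001, 0.494]
wrist_force: [-2.1, -0.1, 3.0]
opening: 0.0
finger_force: 1.2
```

Call:
jog_arm --pt "0 0 0.06 0 0 0" --pt "0 0 0.04 0 0 0" --pt "0 0 0 0 0 0" --pt "0 0 0 0 0 0"

```text
clock: 11.93
tcp_pos: [0.6533, 0.1573, 0.0609]
tool_rot: [3.141, 0.0, 0.494]
wrist_force: [-11.5, -3.5, 16.8]
opening: 0.0001
finger_force: 8.2
```

The cover is against its stop: z stays at 61 mm at 17 N. I'll retreat straight up and check.

Call:
jog_arm --pt "0 0 -0.2 0 0 0" --pt "0 0 -0.5 0 0 0" --pt "0 0 -0.8 0 0 0" --pt "0 0 -0.8 0 0 0" --pt "0 0 -0.8 0 0 0" --pt "0 0 -0.8 0 0 0" --pt "0 0 -0.8 0 0 0" --pt "0 0 -0.4 0 0 0" --pt "0 0 0 0 0 0" --pt "0 0 0 0 0 0"

```text
clock: 12.77
tcp_pos: [0.6537, 0.1575, 0.2103]
tool_rot: [3.141, -0.0, 0.494]
wrist_force: [-0.3, -0.5, -0.0]
opening: 0.0001
finger_force: 0.0
```

Run:
```python
from h import *
s=snap('scene','s4.png');print(get_obs()['tcp_pos'])
cv2.imwrite('pics/c4.png',cv2.resize(s['image'][110:270,310:450],(0,0),fx=3,fy=3,interpolation=cv2.INTER_CUBIC))
```

```text
[0.65317553 0.15740802 0.20882025]
```

View pics/c4.png

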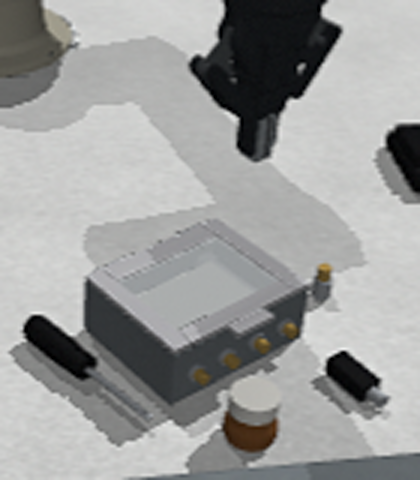

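The cover lies flat over the folded flap, with its tab at (250,320). The loose items are where they were and the gripper is clear.

```bash
python3 -c "
from workcell import env
print(env.hand_in())"
```

```text
the job is handed in; nothing more can be done
None
```

The flap is folded flat over the part and the cover is fully shut on top of it, in that order, using only pushes with the closed fingertips; in the camera view the loose things beside the fixture hadn't moved, and I handed the job in at about 13 s with the robot touching nothing.

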